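# Shim the rocking comparator stand

## Task

The gauge stand on the bench rocks because the foot under one corner (the red one, under the red dot) is too short. Push the brass wedge along the bench, thin end first, under the red foot until it is snug and the rocking stops, then press down firmly on the top of that corner for a moment to prove that the stand no longer rocks. Only push the wedge, never pick it up; leave the stand where it stands and the things around it alone, and finish clear of everything.

Things in the scene. Friction and masses are not known exactly. Their poses are not given: they have to be found in the camera images.
- stand: Heavy loose gauge stand, about 8 kg: grey-green square base 200 x 200 mm, underside 20 mm and top 60 mm above the bench. Origin: centre of the footprint at bench level; x, y along its sides, z up. Four round feet 32 mm across at (+-75,+-75) mm; three dark ones reach the bench, the red one at (-75,-75) is 9 mm short. About 4 N on that corner starts the unshimmed stand rocking, by up to 0.085 rad.
- column_top (a point): Top of the stand's steel column (26 mm thick, clamp 40 mm wide), 220 mm above the bench, at the stand's (+70,+70) mm, diagonally opposite the short foot. An arm reaches from it towards the base's middle with a dial gauge 48 mm across, 105 to 190 mm above the bench, over a 70 mm disc at (+12,+12) mm that is 72 mm high.
- short_foot (a point): Centre of the flat underside of the short red foot (32 mm across), on the stand at (-75,-75,9) mm. A wedge pushed along the stand's +y direction from the open side enters under it.
- corner_top (a point): The place to press: a painted red dot 24 mm across on top of the base right above the short foot, 60 mm above the bench; flat and free all round it, 25 mm from the base's edges.
- wedge: Loose brass wedge, 110 long, 56 wide, 0.35 kg, flat on the bench. Origin: centre of its underside; x along it towards the thin end, z up. Upper face falls evenly from 15 mm high at x = -45 mm to 3 mm at x = +55 mm. Snug when the red foot's outer edge meets the slope: foot centre at about x = +20 mm on the wedge. It slides with about 2 N; once snug the push climbs steeply past 10 N.
- wedge_heel (a point): The face to push: middle of the outer upright face of the wedge's heel plate (10 mm thick, 56 mm wide, 30 mm tall, across the thick end), 15 mm above the bench, at wedge x = -55 mm.
- vblock_mid (a point): Bystander: centre of a steel V-block, 70 x 50 x 45 mm. Leave alone.
- case_mid (a point): Bystander: centre of a tan gauge case, 100 x 60 x 37 mm. Leave alone.
- jar_mid (a point): Bystander: centre of an amber jar with a red cap, 48 mm across, 62 mm tall. Leave alone.
Things that resemble listed ones, but are neither listed nor needed, are in the scene too. Several things have the shape of the wedge; the one meant has the colours described above.

How it is judged:
By the outcome, as a careful person would: the job done as asked, in the order asked, and still so for the second after the job is handed in, with the robot touching nothing.
It also fails if it takes over 58 s, if anything falls off the work surface, if the arm or the gripper's body presses on something with over 40 N, if the wrist force passes 120 N, or if a joint passes its speed limit or range.

## Robot

A 6-joint arm with a two-finger parallel gripper is mounted at the origin on the work surface. World frame = base frame: x ahead of the robot, y to its left, z up, the work surface at z = 0. Lengths are in m, angles in rad, forces in N, time in s.
With the tool pointing down it reaches from about 0.35 to 0.975 m from the base axis. Payload 17.4 kg.
Tool frame: the origin (TCP) lies at the very end of the fingers, on their centre line; the grasp point (between the pads) lies 19 mm behind it; z points along the fingers, y is the direction in which the jaws open and shut (so a half turn about z gives the same grasp; the last joint's range is limited). The gripper opens to 85 mm and grips with 20 to 120 N. Pads are 22 mm wide; open, the fingers measure 114 mm over their backs; the gripper's body (76 mm by 85 mm) begins 54 mm behind the grasp point. The pads swing forward as they close: fully open they stand 13 mm farther back than shut.
Start: joints at [-1.255, 0.116, 1.442, -0, 1.584, -0.038], TCP at [0.234, -0.633, 0.231] pointing down, gripper open.
Joint ranges: [-2.83, 2.83], [-0.83, 2.19], [0.07, 2.5], [-1.14, 4.28], [0.01, 3], [-2.97, 2.97]. Speed limits (rad/s): [1.89, 1.89, 2.22, 3.14, 3.14, 3.14].

## Interface

Orientations are given as a unit quaternion [x, y, z, w].
In Python, from station import * gives the robot as it stands. Calls block until the motion is done:
- move_to(position, orientation): joint-space move of the TCP to a pose.
- servo_line(position, attitude=None, v=0.15, force_limit=None): straight line of the TCP; attitude=None keeps the orientation; v is the mean speed in m/s. With force_limit (N) it stops when the force on the tool has changed by that much, and returns True; else False.
- move_j(angles): joint-space move.
- gripper_to(opening, effort=None): opening from 0.0 (shut) to 1.0 (fully open); effort is the grip in N (None keeps the last); returns when the fingers have stopped.
- wait(seconds).
- inverse_kinematics(position, orientation): joint angles nearest the present ones, or None.
- sense(): the state.
- grab_frame(name): name is "side" or "top" or "wrist"; returns (picture, depth): 480x640x3 uint8, red, green, blue; 480x640 float32, m along the optical axis (not along the pixel's ray), 0 where there is no reading.
- calibration(name): a dict with "K" (3x3 intrinsics, pixels), "rvec" (rotation vector, rad) and "tvec" (3), from world to camera coordinates, as OpenCV has them. Camera axes: x right, y down, z forward; pixel columns grow to the right and rows downward; lengths in m; the calibration is good to about 2 mm. A picture is of the moment at which its call begins: read the wrist's pose just before it. calibration takes no time and is no camera call; for the wrist camera it gives the pose at the moment of the call.
A pose or a line that the arm cannot do raises IKError and nothing moves.
- finish_job(): hands the job in, once; it reports no verdict.
Trained networks look in the newest picture that a camera, given by its name, has taken for a name from the list of things; names that differ only in an ending like _2 or _b are one class to them, and where a whole thing is asked for, a point or a joint stands for the part that bears it (a point fixed in the world has none). Each returns a list of dicts, best first, with "score" (0 to 1); they miss things now and then, are a little off and sometimes report something else, mostly with a low value. They report only what shows in the picture. A call takes as long as a camera call. They do not tell look-alikes from the thing itself.
- search_frame(camera, query): "box" ([left, top, right, bottom] in pixels, round what is visible of it).
- cut_out(camera, query): "pixels" (480x640 bool, what is visible of it) and "box" ([left, top, right, bottom] in pixels, round what is visible of it).
- tip_of(camera, query): "location" ([column, row] in pixels: a listed point, or the origin of a listed thing).
The state is a dict: "time_s": time; "q": joint angles; "qd": joint speeds; "effort": joint torques, N m; "tcp_pos": TCP position; "orientation": TCP orientation; "wrist_force": force on the tool from outside, world axes, zero at the start; "wrist_torque": the same for the moment, N m; "grip_width": opening from 0.0 (shut) to 1.0 (fully open).
Only numpy, scipy, OpenCV 4.12 (cv2) and the standard library are available. Lean on these libraries where they do the work, as an engineer would, in place of code of your own. Each camera call takes 0.05 s, during which the arm holds its last target. There are 200 camera calls.

## Working session

There is one attempt and no reset: what is moved stays moved. The work goes in short steps, each a Python script; the robot and the scene stay as the last script left them, time stands still between calls to the robot, and variables do not carry over. Pictures are saved under pics/ and viewed, about 8 in all and at most 12, crops included, and the job is handed in when it is done.

```bash
mkdir -p pics; ls; cat > h.py <<'E'
from station import *
import numpy as np, cv2
def cam(n):
    c=calibration(n); R,_=cv2.Rodrigues(np.array(c["rvec"],float)); return np.array(c["K"]),R,np.array(c["tvec"],float).ravel()
def cloud(n,d,c=None):
    K,R,t=c or cam(n); v,u=np.mgrid[:480,:640]
    P=np.stack([(u-K[0,2])/K[0,0]*d,(v-K[1,2])/K[1,1]*d,d],-1)
    return (P-t)@R
def ray(n,uv,z,c=None):
    K,R,t=c or cam(n); r=np.linalg.inv(K)@[uv[0],uv[1],1]@R; o=-t@R
    return o+r*(z-o[2])/r[2]
def proj(n,p,c=None):
    K,R,t=c or cam(n); q=K@(R@np.array(p)+t); return q[:2]/q[2]
def save(f,im): cv2.imwrite("pics/"+f,im[...,::-1])
E
python3 - <<'E'
from h import *
for n in ("top","side"):
    im,d=grab_frame(n); save(n+"0.png",im); np.savez(n+"0.npz",im=im,d=d)
    for q in ("stand","wedge"):
        for r in search_frame(n,q): print(n,q,round(r["score"],2),np.round(r["box"]))
    for q in ("short_foot","corner_top","wedge","wedge_heel","column_top","vblock_mid","case_mid","jar_mid"):
        for r in tip_of(n,q): print(n,q,round(r["score"],2),np.round(r["location"],1))
print(sense()["time_s"])
E
```

```text
pics
top stand 0.65 [259. 165. 339. 246.]
top wedge 0.83 [358. 258. 399. 287.]
top wedge 0.65 [294. 294. 340. 320.]
top wedge 0.6 [392. 161. 433. 196.]
top wedge 0.59 [353. 211. 394. 238.]
top short_foot 0.64 [328.1 229.4]
top short_foot 0.53 [389.7 221.6]
top short_foot 0.33 [452.3 245. ]
top short_foot 0.24 [330.2 228.1]
top wedge 0.9 [370.9 221.6]
top wedge 0.89 [314.4 306.6]
top wedge 0.88 [374.9 274.1]
top wedge 0.86 [409.  177.9]
top wedge_heel 0.96 [433.5 176.5]
top wedge_heel 0.86 [297.2 300.4]
top wedge_heel 0.66 [389.5 221.5]
top column_top 0.55 [263.8 173.1]
top vblock_mid 0.56 [454.7 247.4]
top case_mid 0.9 [189.5 306.5]
top jar_mid 0.59 [183.6 230.4]
side stand 0.65 [223. 226. 338. 335.]
side wedge 0.94 [320. 235. 347. 268.]
side wedge 0.88 [365. 246. 412. 271.]
side wedge 0.87 [400. 292. 439. 329.]
side wedge 0.71 [284. 212. 306. 243.]
side short_foot 0.68 [324.5 283.1]
side corner_top 0.81 [324.5 263.3]
side wedge 0.87 [389.6 260.8]
side wedge 0.73 [421.1 311.4]
side wedge 0.61 [328.  255.9]
side wedge 0.57 [294.3 229.2]
side wedge_heel 0.92 [375.1 263.9]
side wedge_heel 0.92 [412.4 320.7]
side wedge_heel 0.88 [334.8 240.1]
side wedge_heel 0.88 [292.8 211.4]
side wedge_heel 0.74 [374.2 208.3]
side column_top 0.58 [232.7 228.9]
side vblock_mid 0.95 [378.2 205.5]
side case_mid 0.95 [393.  449.8]
side jar_mid 0.72 [254.5 414.8]
1.1
```

```bash
python3 - <<'E'
from h import *
im=np.load("top0.npz")["im"]; save("topc.png",cv2.resize(im[130:340,150:490],(800,494),interpolation=cv2.INTER_CUBIC))
E
```

```text
(no output)
```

View pics/topc.png

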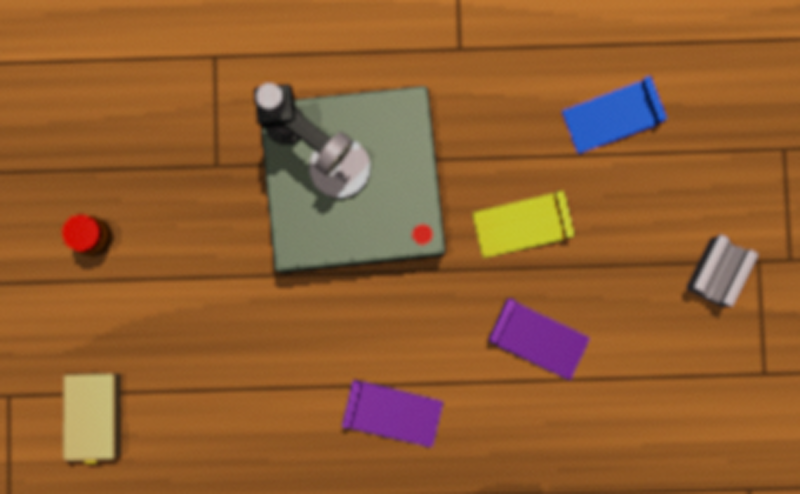

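View pics/side0.png

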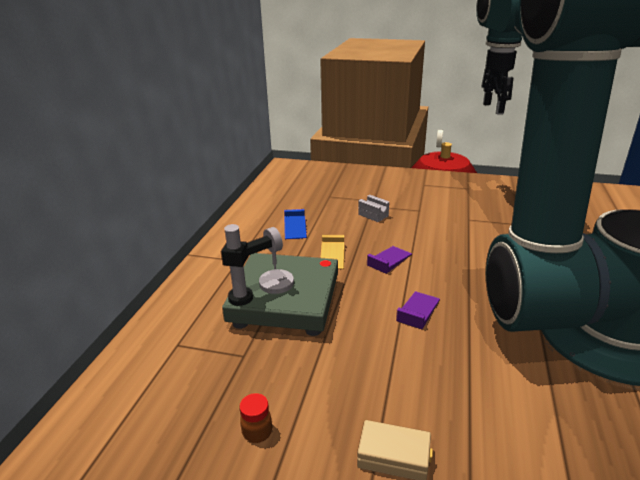

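The top view (crop) shows the stand with its red dot at about (329,229) and the column at (264,173). Four things look like the wedge: blue (409,178), yellow/brass (371,222), purple (375,274) and purple (314,307). I choose the brass one at (371,222), whose thin end already faces the stand. Next I'll get coarse world poses and a wrist close-up.

```bash
cat >> h.py <<'E'
def brass(im):
    h=cv2.cvtColor(im,cv2.COLOR_RGB2HSV); return (abs(h[...,0].astype(int)-28)<7)&(h[...,1]>130)&(h[...,2]>110)
def red(im):
    h=cv2.cvtColor(im,cv2.COLOR_RGB2HSV); return ((h[...,0]<5)|(h[...,0]>174))&(h[...,1]>170)&(h[...,2]>120)
E
python3 - <<'E'
from h import *
f=np.load("top0.npz"); im,d=f["im"],f["d"]; C=cloud("top",d)
print("hsv wedge",cv2.cvtColor(im,cv2.COLOR_RGB2HSV)[222,365],"heel",cv2.cvtColor(im,cv2.COLOR_RGB2HSV)[221,389])
for n,p,z in (("dot",(329.3,229.3),.06),("column",(263.8,173.1),.22),("wedge",(371,221.6),.009),("heel",(389.6,221.5),.03),("blue",(409,178),.01),("purp",(375,274),.01),("purp2",(314,307),.01),("vb",(455,247),.03)):
    print(n,ray("top",p,z).round(3), C[int(p[1]),int(p[0])].round(3))
K,R,t=cam("wrist"); s=sense(); print("wrist cam pos",(-t@R).round(3),"axes",R.round(2).tolist(),K[0,0],s["orientation"],s["tcp_pos"])
E
```

```text
hsv wedge [ 30 197 198] heel [ 30 184 187]
dot [ 0.583 -0.03   0.06 ] [ 0.584 -0.029  0.058]
column [0.709 0.127 0.22 ] [0.709 0.129 0.223]
wedge [ 0.606 -0.15   0.009] [ 0.608 -0.15   0.011]
heel [ 0.603 -0.2    0.03 ] [ 0.604 -0.198  0.031]
blue [ 0.728 -0.262  0.01 ] [ 0.728 -0.262  0.011]
purp [ 0.458 -0.156  0.01 ] [ 0.458 -0.155  0.012]
purp2 [0.37  0.018 0.01 ] [0.37  0.019 0.007]
vb [ 0.526 -0.378  0.03 ] [ 0.527 -0.381  0.022]
wrist cam pos [ 0.302 -0.607  0.374] axes [[0.35, -0.94, -0.0], [-0.9, -0.33, 0.29], [-0.27, -0.1, -0.96]] 413.63469648939116 [ 9.84396796e-01  1.75962913e-01 -8.08319119e-06 -1.78085425e-05] [ 0.23385689 -0.63319712  0.23127808]
```

```bash
cat >> h.py <<'E'
def Q(phi): return [np.cos(phi/2),np.sin(phi/2),0.,0.]   # tool down, tool x at world angle phi
E
python3 - <<'E'
from h import *
move_to([.60,-.15,.30],Q(np.radians(-84))); s=sense(); print(s["time_s"],np.round(s["q"],2),s["tcp_pos"])
c=calibration("wrist"); im,d=grab_frame("wrist"); np.savez("w0.npz",im=im,d=d,rvec=c["rvec"],tvec=c["tvec"],K=c["K"]); save("w0.png",im)
for q in ("short_foot","corner_top","wedge","wedge_heel","column_top"):
    for r in tip_of("wrist",q): print(q,round(r["score"],2),np.round(r["location"],1))
C=cloud("wrist",d)
m=red(im); n,l,st,ce=cv2.connectedComponentsWithStats(m.astype(np.uint8))
for i in range(1,n):
    if st[i,4]>60: print("red",st[i],ce[i].round(1),ray("wrist",ce[i],.06).round(4),np.median(C[l==i],0).round(4))
m=brass(im); n,l,st,ce=cv2.connectedComponentsWithStats(m.astype(np.uint8))
for i in range(1,n):
    if st[i,4]>60: print("brass",st[i],ce[i].round(1),np.median(C[l==i],0).round(4))
E
```

```text
3.4667 [-0.29 -0.02  1.47 -0.    1.69  2.75] [ 0.59993039 -0.15043894  0.29994535]
short_foot 0.56 [324.1 293.4]
corner_top 0.58 [322.9 315.8]
wedge 0.87 [492.9 339.5]
wedge 0.73 [323.3 185.4]
wedge 0.67 [203.7  56.9]
wedge 0.6 [451.2 187.6]
wedge_heel 0.91 [421.6 234.8]
wedge_heel 0.59 [318.  135.5]
red [312 307  23  21 364] [323.2 316.8] [ 0.5807 -0.0287  0.06  ] [ 0.5808 -0.0293  0.0614]
brass [ 290  134   62  106 5409] [322.5 186. ] [ 0.5945 -0.1547  0.0102]
```

View pics/w0.png

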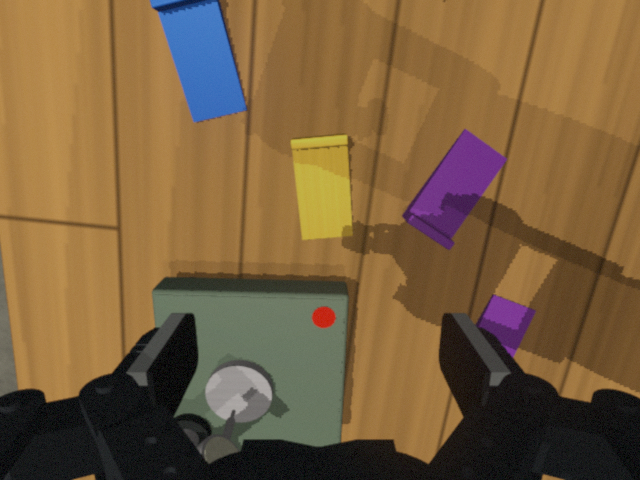

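The wrist view shows the brass wedge at (322,186), heel at (319,142) and thin end at (327,238). The red dot is at (323,317) and the stand's near edge is at row ~285. The choice of wedge is confirmed. Now I'll fit exact poses.

```bash
cat >> h.py <<'E'
def fitwedge(im,C):
    m=brass(im).astype(np.uint8); n,l,st,ce=cv2.connectedComponentsWithStats(m); i=1+np.argmax(st[1:,4]); P=C[(l==i)]
    P=P[(P[:,2]>-.003)&(P[:,2]<.04)]
    lo=P[P[:,2]<.02]; (c,wh,a)=cv2.minAreaRect((P[:,:2]*1000).astype(np.float32)); c=np.array(c)/1000
    k=np.radians(a if wh[0]>wh[1] else a+90); ax=np.array([np.cos(k),np.sin(k)])
    hp=P[P[:,2]>.024][:,:2].mean(0); 
    if (hp-c)@ax>0: ax=-ax
    return c,ax,np.round(sorted(wh),1),hp,P
def fitstand(im,C,dot):
    P=C[(C[...,2]>.054)&(C[...,2]<.066)&(np.hypot(C[...,0]-dot[0],C[...,1]-dot[1])<.17)][:,:2]
    best=[]
    return P
E
python3 - <<'E'
from h import *
f=np.load("w0.npz"); im,d=f["im"],f["d"]; C=cloud("wrist",d)
c,ax,wh,hp,P=fitwedge(im,C); print("wedge c",c.round(4),"yaw",np.degrees(np.arctan2(ax[1],ax[0])).round(2),wh,"heel",hp.round(4), "zrange",np.percentile(P[:,2],[2,50,98]).round(4))
ny=np.array([-ax[1],ax[0]]); L=(P[:,:2]-c)
for z0,z1 in((-60,-48),(-40,-30),(-10,0),(40,52)):
    k=(L@ax>z0/1e3)&(L@ax<z1/1e3); print(z0,P[k,2].mean().round(4),((L@ny)[k]).min().round(4),((L@ny)[k]).max().round(4))
# stand edges: front (image: row where z drops) and right side
top=(C[...,2]>.055)&(C[...,2]<.066)
E_f=[]; E_s=[]
for u in range(170,335,3):
    v=np.where(top[250:330,u])[0]
    if len(v): E_f.append(C[250+v[0],u,:2])
for v in range(295,420,3):
    u=np.where(top[v,300:370])[0]
    if len(u): E_s.append(C[v,300+u[-1],:2])
for n,E in(("front",E_f),("side",E_s)):
    E=np.array(E); vx,vy,x,y=cv2.fitLine((E*1000).astype(np.float32),cv2.DIST_HUBER,0,.01,.01).ravel(); 
    nn=np.array([-vy,vx]); dd=(np.array([.5807,-.029])-np.array([x,y])/1000)@nn
    print(n,len(E),"angle",np.degrees(np.arctan2(vy,vx)).round(2),"dot dist mm",(dd*1000).round(1))
t=cam("top")
im2=np.load("top0.npz"); c2,ax2,wh2,hp2,_=fitwedge(im2["im"],cloud("top",im2["d"])); print("top wedge",c2.round(4),np.degrees(np.arctan2(ax2[1],ax2[0])).round(1),wh2)
E
```

```text
wedge c [ 0.5937 -0.1505] yaw 101.75 [ 58.4 111.4] heel [ 0.6031 -0.2003] zrange [0.0026 0.0102 0.0309]
-60 0.03 -0.0292 0.0283
-40 0.0139 -0.0286 0.0285
-10 0.0102 -0.029 0.0282
40 0.0042 -0.029 0.027
front 55 angle 4.32 dot dist mm 25.4
side 42 angle -85.57 dot dist mm 24.8
top wedge [ 0.5964 -0.1507] 101.7 [ 60.2 110.9]
```

Stand yaw is 4.4° and the dot is 25 mm from both edges, as specified. The wedge is 7.4° off the push line and about 4 mm to the side. I'll push its heel with two spread fingers held square to the stand's y axis: a first stage up to just before the foot, then a check.

```bash
cat >> h.py <<'E'
DOT=np.array([.581,-.029]); YAW=np.radians(4.4); SX=np.array([np.cos(YAW),np.sin(YAW)]); SY=np.array([-SX[1],SX[0]])
QP=Q(YAW-np.pi/2)
def W(lat,along,z): return np.r_[DOT+lat*SX+along*SY,z].tolist()   # from dot, stand axes
def S(p): r=np.array(p[:2])-DOT; return np.round([r@SX*1000,r@SY*1000],1)
def look(tag):
    c=cam("wrist"); im,d=grab_frame("wrist"); save(tag+".png",im); np.savez(tag+".npz",im=im,d=d); C=cloud("wrist",d,c)
    w,ax,wh,hp,P=fitwedge(im,C); print("t",sense()["time_s"],"wedge lat,along mm",S(w),"yaw err",np.degrees(np.arctan2(ax[1],ax[0])-YAW).round(2)-90,wh,"heel",S(hp), "heelface back",np.round(((P[P[:,2]>.02][:,:2]-DOT)@SY).min()*1000,1))
    m=red(im); n,l,st,ce=cv2.connectedComponentsWithStats(m.astype(np.uint8))
    if n>1:
        i=1+np.argmax(st[1:,4]); print("dot",ray("wrist",ce[i],.06,c).round(4),np.median(C[l==i],0).round(4))
    return im,C
E
python3 - <<'E'
from h import *
gripper_to(0.25)
print(sense()["grip_width"],sense()["time_s"])
move_to(W(.005,-.215,.07),QP)
servo_line(W(.005,-.215,.008),v=.12)
f0=np.array(sense()["wrist_force"])
servo_line(W(.005,-.185,.008),v=.08)
h=servo_line(W(.0,-.151,.008),v=.05,force_limit=20); s=sense(); print(h,s["time_s"],S(s["tcp_pos"]),(np.array(s["wrist_force"])-f0).round(1))
servo_line(W(.0,-.17,.008),v=.1)
servo_line(W(.0,-.19,.20),v=.2)
look("w1")
E
```

```text
0.24648972851342407 4.3917
False 7.3917 [ 1.000e-01 -1.509e+02] [ 0.1 -0.4 -2.2]
t 8.9 wedge lat,along mm [  4.8 -83.5] yaw err 0.8400000000000034 [ 57.6 111.3] heel [   4.4 -133.9] heelface back -139.0
dot [ 0.5807 -0.0335  0.06  ] [ 0.5817 -0.0355  0.0615]
```

```bash
python3 - <<'E'
from h import *
wait(.3); im,C=look("w2"); s=sense(); print(S(s["tcp_pos"]),s["tcp_pos"])
top=(C[...,2]>.054)&(C[...,2]<.067)
v,u=np.where(top); print(u.min(),u.max(),v.min(),v.max())
P=C[top][:,:2]; r=P-DOT; print("front edge along", np.percentile(r@SY,[.2,1]).round(4),"side lat",np.percentile(r@SX,[.2,1]).round(4))
im,d=grab_frame("top"); C=cloud("top",d); c,ax,wh,hp,_=fitwedge(im,C); print("top wedge",S(c),np.degrees(np.arctan2(ax[1],ax[0])-YAW)-90,wh)
m=red(im); n,l,st,ce=cv2.connectedComponentsWithStats(m.astype(np.uint8))
for i in range(1,n):
    if st[i,4]>8: print(ce[i].round(1),ray("top",ce[i],.06).round(4))
E
```

```text
t 9.25 wedge lat,along mm [  5.2 -83.8] yaw err 0.1700000000000017 [ 59.9 110.2] heel [   4.6 -133.9] heelface back -139.0
dot [ 0.5808 -0.0333  0.06  ] [ 0.5816 -0.0353  0.0615]
[-1.0e-01 -1.9e+02] [ 0.59551365 -0.2184046   0.1997298 ]
132 347 414 479
front edge along [-0.0264 -0.0261] side lat [-0.0256 -0.0246]
top wedge [  7.8 -86.7] 0.41203508377074627 [ 59.7 113.4]
[184.1 228.8] [0.5956 0.3673 0.06  ]
[329.  229.2] [ 0.5833 -0.0294  0.06  ]
[552.5 430.1] [ 0.0342 -0.6032  0.06  ]
```

View pics/w2.png

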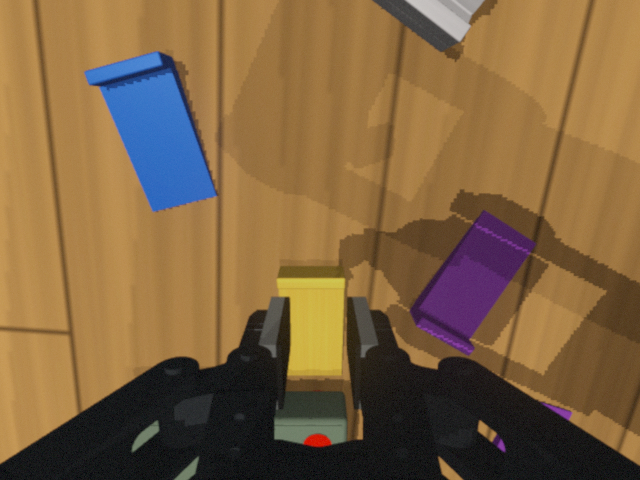

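The stand hasn't moved (front edge 26 mm and side edge 25 mm from the dot), and the wedge is square but about 5 mm to +x. I'll nudge its flank by 5 mm with one pad, without gripping, then push it home.

```bash
python3 - <<'E'
from h import *
gripper_to(0.8)
g=sense()["grip_width"]; half=g*.085/2; print(g)
servo_line(W(.005,-.098,.10),v=.25)
servo_line(W(.005,-.098,.009),v=.12)
servo_line(W(.028-half,-.098,.009),v=.03,force_limit=20)
servo_line(W(.033-half,-.098,.009),v=.05)
servo_line(W(.03-half,-.098,.06),v=.15)
servo_line(W(0,-.19,.20),v=.2)
wait(.2); look("w3")
E
```

```text
0.7970741360444775
t 13.9167 wedge lat,along mm [  5.6 -83.4] yaw err 1.3199999999999932 [ 59.  111.3] heel [   5.  -133.9] heelface back -138.9
dot [ 0.5808 -0.0332  0.06  ] [ 0.5817 -0.0351  0.0614]
```

Nothing moved: open pads sit farther back, so the tips passed above the slope. I'll repeat it, lowering until I feel the bench, then lifting 3 mm.

```bash
python3 - <<'E'
from h import *
g=sense()["grip_width"]; half=g*.085/2
servo_line(W(.0053,-.098,.10),v=.25)
servo_line(W(.0053,-.098,.012),v=.15)
h=servo_line(W(.0053,-.098,-.012),v=.02,force_limit=4); z=sense()["tcp_pos"][2]+.003; print(h,z)
f0=np.array(sense()["wrist_force"])
if h or z<-.005:
    servo_line(W(.0053,-.098,z),v=.05)
    servo_line(W(.028-half,-.098,z),v=.03,force_limit=20); print((np.array(sense()["wrist_force"])-f0).round(1))
    servo_line(W(.033-half,-.098,z),v=.05)
servo_line(W(.03-half,-.098,.06),v=.2)
servo_line(W(0,-.19,.20),v=.25)
wait(.2); look("w4")
E
```

```text
True -0.0042150207407069115
[ 2.1 -0.2 -7.8]
t 18.8083 wedge lat,along mm [ -1.  -82.3] yaw err -0.010000000000005116 [ 58.4 113.3] heel [  -2.2 -133.8] heelface back -138.9
dot [ 0.5806 -0.0332  0.06  ] [ 0.5816 -0.035   0.0614]
```

The wedge is now centred (−1 mm) and square. Next I'll push it home.

```bash
python3 - <<'E'
from h import *
gripper_to(0.25)
servo_line(W(-.001,-.165,.06),v=.25)
servo_line(W(-.001,-.165,.008),v=.12)
f0=np.array(sense()["wrist_force"])
servo_line(W(-.001,-.115,.008),v=.06,force_limit=25)
s=sense(); print("mid",S(s["tcp_pos"]),(np.array(s["wrist_force"])-f0).round(1))
h=servo_line(W(-.001,-.075,.008),v=.02,force_limit=14)
s=sense(); print(h,s["time_s"],S(s["tcp_pos"]),(np.array(s["wrist_force"])-f0).round(1))
servo_line(W(-.001,-.125,.008),v=.1)
servo_line(W(-.001,-.17,.20),v=.25)
wait(.2); im,C=look("w5")
top=(C[...,2]>.054)&(C[...,2]<.067); r=C[top][:,:2]-DOT; print("front edge",np.percentile(r@SY,[.2,1]).round(4),"side",np.percentile(r@SX,[.2,1]).round(4))
im,d=grab_frame("side"); save("s5.png",cv2.resize(im[190:350,210:450],(720,480),interpolation=cv2.INTER_CUBIC)); 
E
```

```text
mid [  -1.3 -114.8] [ 0.7  0.1 -1.6]
True 23.0083 [ -1.2 -84.6] [ 0.1 -0.9  0.4]
t 24.75 wedge lat,along mm [ -3.5 -34.1] yaw err -1.0 [53.5 79.5] heel [ -3.6 -68.1] heelface back -73.8
dot [ 0.5806 -0.0284  0.06  ] [ 0.5807 -0.0297  0.0614]
front edge [-0.0263 -0.0258] side [-0.0255 -0.0249]
```

View pics/w5.png

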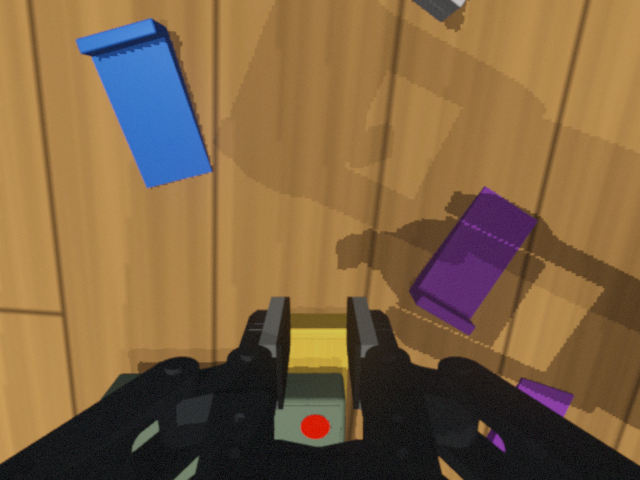

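View pics/s5.png

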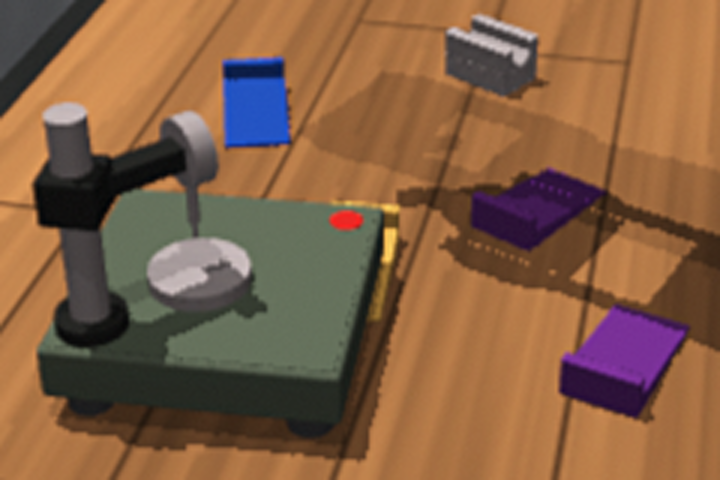

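The wedge's heel face is 74 mm from the foot centre (75 expected), the push spiked past 14 N, and the stand's edges are unchanged. Now the press on the red dot.

```bash
python3 - <<'E'
from h import *
gripper_to(0.0)
servo_line(W(0,-.03,.16),v=.2)
servo_line(W(0,0,.09),v=.15)
wait(.1); f0=np.array(sense()["wrist_force"])
h=servo_line(W(0,0,.05),v=.02,force_limit=6); s=sense(); z0=s["tcp_pos"][2]; print("touch",h,z0,(np.array(s["wrist_force"])-f0).round(1))
h=servo_line(W(0,0,z0-.015),v=.01,force_limit=28); s=sense(); print("press",h,s["tcp_pos"][2],(np.array(s["wrist_force"])-f0).round(1))
for _ in range(5):
    wait(.15); s=sense(); print(round(s["tcp_pos"][2],4),(np.array(s["wrist_force"])-f0).round(1),s["time_s"])
E
```

```text
Traceback (most recent call last):
station.IKError: the arm cannot follow that straight line within its joint ranges
```

```bash
python3 - <<'E'
from h import *
print(sense()["time_s"],sense()["grip_width"])
move_to(W(-.01,-.05,.16),Q(np.radians(-45)))
servo_line(W(0,0,.09),v=.15)
wait(.1); f0=np.array(sense()["wrist_force"])
h=servo_line(W(0,0,.05),v=.02,force_limit=6); s=sense(); z0=s["tcp_pos"][2]; print("touch",h,z0,(np.array(s["wrist_force"])-f0).round(1))
if h:
    h=servo_line(W(0,0,z0-.015),v=.01,force_limit=28); s=sense(); print("press",h,s["tcp_pos"][2],(np.array(s["wrist_force"])-f0).round(1))
    for _ in range(5):
        wait(.15); s=sense(); print(round(s["tcp_pos"][2],4),(np.array(s["wrist_force"])-f0).round(1),s["time_s"])
E
```

```text
26.0167 -0.001002795604371452
touch True 0.05996902456245458 [-1.6  0.2  7. ]
press True 0.05999342191469372 [-4.8  0.5  8.5]
0.06 [-3.6 -0.2  7.9] 29.6083
0.06 [-2.6 -0.1  8.3] 29.7583
0.06 [-3.  -0.4  8.3] 29.9083
0.06 [-3.4 -0.2  8. ] 30.0583
0.06 [-2.2  0.1  7.4] 30.2083
```

The corner holds at z = 0.060 m, but the arm relaxes to 8 N after each stop. I'll press firmly in small position steps and hold.

```bash
python3 - <<'E'
from h import *
def fz(): return float(np.mean([sense()["wrist_force"][2]]))
s=sense(); z=s["tcp_pos"][2]; b=fz()-8; zt=z
for i in range(12):
    zt-=.0005; servo_line(W(0,0,zt),v=.01); wait(.05); f=fz()-b; print(round(zt,4),round(sense()["tcp_pos"][2],5),round(f,1))
    if f>28 or sense()["tcp_pos"][2]<.0575: break
for _ in range(4): wait(.25); print("hold",round(fz()-b,1),round(sense()["tcp_pos"][2],5))
print(sense()["time_s"])
E
```

```text
0.0595 0.05999 8.3
0.059 0.05997 13.0
0.0585 0.0599 18.4
0.058 0.05988 22.6
0.0575 0.05986 28.2
hold 29.0 0.05985
hold 28.7 0.05982
hold 28.6 0.05983
hold 28.4 0.05984
32.7083
```

28 N held for 1 s with 0.15 mm of yield, so there is no rocking. I'll retreat and check.

```bash
python3 - <<'E'
from h import *
servo_line(W(0,0,.10),v=.1)
servo_line(W(0,-.10,.25),v=.2)
move_to([.5,-.25,.32],Q(np.radians(-60)))
wait(.3); im,C=look("w6")
top=(C[...,2]>.054)&(C[...,2]<.067); r=C[top][:,:2]-DOT; print("front edge",np.percentile(r@SY,[.2,1]).round(4),"side",np.percentile(r@SX,[.2,1]).round(4))
print("wrist",np.round(sense()["wrist_force"],1))
im,d=grab_frame("top"); C=cloud("top",d); save("t6.png",cv2.resize(im[130:340,150:490],(800,494)))
E
```

```text
t 35.3833 wedge lat,along mm [  0.8 -18.9] yaw err -0.3299999999999983 [ 62.7 109.9] heel [ -2.6 -68.8] heelface back -74.0
dot [ 0.5808 -0.0286  0.06  ] [ 0.5806 -0.0294  0.0614]
front edge [-0.0265 -0.0259] side [-0.0254 -0.0234]
wrist [ 0.2 -0.3 -0. ]
```

View pics/w6.png

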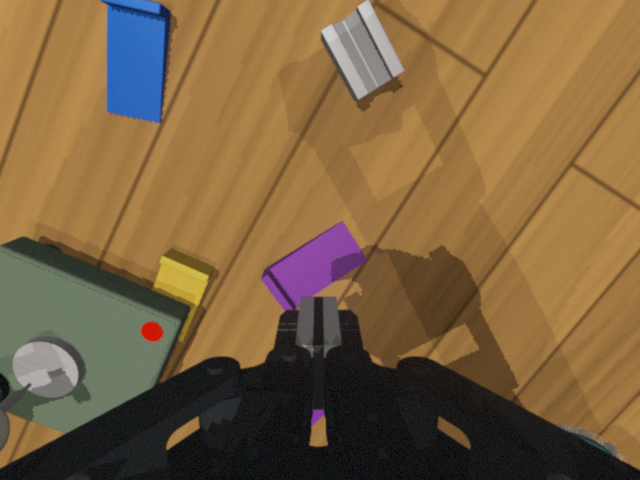

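The wedge (heel at about (183,280)) sits under the red-dot corner (dot at (152,331)). The stand is in its original place, the surrounding things are untouched and the arm is clear.

```bash
python3 -c "
from station import *
finish_job()"
```

```text
the job is handed in; nothing more can be done
```

I pushed the brass wedge under the red foot until it was snug and pressed the corner to prove it. The job is handed in, with about 35 s of the 58 s on the robot's clock.

- **Pushing the wedge:** I squared it by pushing its heel with two spread fingers and nudged it about 6 mm sideways with one pad. I then pushed it home, stopping when the force jumped by my 14 N limit. The first sideways nudge missed because the open pads passed above the slope; the second, set lower, worked. The wedge was only pushed, never gripped.
- **Pressing the corner:** I held about 28 N on the red dot for 1 s. The corner yielded only about 0.15 mm at z = 0.060 m, so there was no rocking. Before that, two touches with the force limit on relaxed to about 8 N each, so I pressed again in small steps. A first approach to the dot was refused as out of reach (nothing moved), so I turned the tool.
- **Last checks:**
  - The heel face is 74 mm from the foot centre (75 expected) and did not move under the press. The wedge is within about 3 mm of centre.
  - The stand's dot and edges are within 1 mm of where they started.
  - The wrist force is zero and the arm is clear.
  - The V-block and the look-alike wedges looked undisturbed in the last wrist picture. The case and jar were never approached, but I did not look at the final top picture to confirm them.
- **Disagreement:** partway through, some wrist views put the dot about 4 mm off. The gripper was partly hiding it in that view, and the edge fits showed the stand had not moved.

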